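# Lock a wire-bending jig down with a quarter-turn spring hold-down

### The arm

A 6-joint arm with a two-finger parallel gripper is mounted at the origin on the work surface. World frame = base frame: x ahead of the robot, y to its left, z up, the work surface at z = 0. Lengths are in m, angles in rad, forces in N, time in s.
With the tool pointing down it reaches from about 0.425 to 0.95 m from the base axis. Payload 3.5 kg.
Tool frame: the origin (TCP) lies on the centre line of the jaws, within the pads' length; the fingertips stand 11 mm ahead of it and the grasp point (between the pads) lies 8 mm behind it; z points along the fingers, y is the line along which they close (so a half turn about z gives the same grasp; the last joint's range is limited). The gripper opens to 85 mm and grips with 20 to 120 N. Pads are 22 mm wide; open, the fingers measure 114 mm over their backs; the gripper's body (76 mm by 85 mm) begins 54 mm behind the grasp point. The pads swing forward as they close: fully open they stand 13 mm farther back than shut.
Start: joints at [-0.15, 0.286, 1.577, -0, 1.279, -0.15], TCP at [0.675, 0, 0.242] pointing down, gripper open.
Joint ranges: [-2.77, 2.77], [-0.9, 2.22], [0.21, 2.48], [-1.53, 4.67], [0.24, 2.81], [-2.84, 2.84]. Speed limits (rad/s): [2.79, 2.79, 3.14, 3.14, 3.14, 3.14].

### API

Orientations are given as a unit quaternion [x, y, z, w].
In Python, from plant import ctrl gives the robot as it stands.
- The arm moves only by the tool step_arm, never from a script. Its argument "motion" is a list of rows, each an object with "offset": the shift along the tool's x, y, z in m, a list of three; "twist": the turn about the tool's z in degrees. A call has 1 to 12 rows; each row is the pose to reach, as a shift and turn from the pose commanded when the call began, along the tool's axes at that moment; what a row does not reach only later rows make up. A row lasts 1/10 s, in which the tool goes at most 50 mm and 8.59 degrees, less where a joint would pass 70% of its speed; a pose out of reach is approached as far as the arm can. A call with a gripper value outside its range is refused whole. "gripper" is the finger opening in m, from 0 to 0.0854, set as the call begins (left out, the last holds). The fingers move at their own pace and stop on an object; "grip_force" is the grip in N (left out, the last holds). Time passes only in rows, so rows that repeat a pose let the fingers close. It gives the time, the measured TCP pose, the force, the opening and the grip force at its end, in the units of the state.
- ctrl.get_state(): the state, without advancing time (a new reading comes with each control period).
- ctrl.read_camera(name): name is "scene" or "side" or "wrist"; returns the picture (420x560x3 uint8, blue, green, red); there is no depth.
- ctrl.calibration(name): a dict with "fx", "fy", "cx", "cy" (pixels), "cam_to_world" (4x4, takes a point from camera to world coordinates). Camera axes: x right, y up, looking along -z (the intrinsics and any distortion apply to the point x, -y, -z); pixel columns grow to the right and rows downward; lengths in m; the calibration is good to about 2 mm. A picture is of the moment at which its call begins: read the wrist's pose just before it. calibration takes no time and is no camera call; for the wrist camera it gives the pose at the moment of the call.
- ctrl.sign_off(): hands the job in; it is judged then, once.
The state is a dict: "time": time; "qpos": joint angles; "dq": joint speeds; "joint_efforts": joint torques, N m; "eef_pos": TCP position; "tcp_rot": TCP orientation; "contact_force": force on the tool from outside, world axes, zero at the start; "wrist_torque": the same for the moment, N m; "opening": opening from 0.0 (shut) to 1.0 (fully open); "finger_force": force on a finger pad.
Only numpy, scipy, OpenCV 4.12 (cv2) and the standard library are available. Lean on these libraries where they do the work, as an engineer would, in place of code of your own. Each camera call takes 0.05 s, during which the arm holds its last target. There are 200 camera calls.

### The job

Lock the wire-bending jig to its base: take the spring hold-down out of the wooden tool block, feel its T-head down through the slot in the middle of the jig and base, press it in against its spring, give it a quarter turn so that the head sits crosswise under the base's lips, and let go so that the spring holds the jig down. Probe and press gently, and leave the hammer, the stack of discs and the clear tray where they are.

Things in the scene. Friction and masses are not known exactly. Their poses are not given: they have to be found in the camera images.
- base: Fixture base: blue cast block 150 x 90 x 28 mm high, screwed to the bench by a lug at each end. Origin at the centre of its underside, on the bench; x along its length, z up. In its top, under the jig, a slot 43 mm (x) by 21 mm (y) opens through 8 mm lips into a cavity 50 x 50 mm with its floor at z = 5 mm. Dark guides at both ends (tops at z = 43 mm) hold the jig.
- mouth (a point): Point on the base's axis at the jig's top face (38 mm above the bench). The jig: steel plate 112 x 74 x 10 mm with four 10 mm high pegs, a stiff cross slide between the guides. Its slot, 40 mm (base x) by 11 mm (base y), is at its middle, but the jig may be set anywhere up to 5 mm from this point along base y, either way: the slot must be found by feel or sight.
- lips (a point): Point on the base's axis at the underside of the lips (20 mm above the bench). Four rounded bumps stick 3 mm down from the lips around it: a T-head pressed in with its top under the bumps can be turned either way; once crosswise (along base y) and let go it springs up between the bumps to the lips and cannot turn back. It has 4 mm of room either side along base x.
- bolt: Spring hold-down (T-bolt), steel, about 180 g, 80 mm tall, upright. Origin at the centre of the T-head's underside, z up along the stem, x along the T-head. T-head 36 mm (x) by 9.5 mm (y) by 6 mm (z 0 to 6), stem 8.4 mm thick, hub of 22 mm diameter at z 44 to 50, thumb-turn above. At the start it hangs by its cup in the block's slot, origin 16 mm above the bench.
- turn (a point): Middle of the hold-down's flat thumb-turn, the part to grip: 44 mm long (bolt x, parallel to the T-head), 12 mm thick (bolt y), from 50 to 80 mm above the bolt's origin; this point is at 65 mm.
- cup (a joint): Spring cup, 30 mm diameter, 16 mm high, sliding on the bolt's stem; value: m pushed up towards the hub, 0 to 0.016. At 0 its underside is 18 mm above the bolt's origin. It pushes back with 4 N plus 0.8 N per mm. It meets the jig when the bolt's origin is 20 mm above the bench; the head clears the bumps at 9 to 15 mm of push (11 to 16 N); locked it stays about 6 mm pushed up.
- block: The wooden tool block, 150 x 60 x 34 mm high, fixed on the bench. Origin at the centre of its underside, x along its length, z up. The hold-down hangs in a slot (40 mm along x, 13.5 mm along y) 45 mm from its centre towards -x; three short punches stand in the other half, at most 26 mm above its top.
- hammer: Hammer with a wooden handle lying on the bench, about 250 mm long, a bystander. Origin on the bench under the hammer, x towards its head.
- discs: Stack of dark steel discs, 56 mm diameter and 36 mm high, a bystander. Origin at the centre of its underside.
- organiser: Clear plastic tray with wire links in it, 160 x 110 x 35 mm, a bystander. Origin at the centre of its underside.
Not all that is in view belongs to the job. Leave any green or orange look-alike of the bolt alone.

How it is judged:
On the way, in this order (a step that is already met when the one before it is completed fails the run):
1. the T-head, lying along the slot, has gone down through the jig into the base's slot (z of bolt in the frame of base below 0.0225 m and horizontal distance between bolt and base below 0.008 m and angle between the x axis of bolt and the x axis of base, either way round below 0.25 rad), for 0.1 s.
2. pressed in, the head is turned crosswise under the lips (z of bolt in the frame of base below 0.0155 m and horizontal distance between bolt and base below 0.008 m and angle between the x axis of bolt and the y axis of base, either way round below 0.35 rad), for 0.1 s.
At the end, for the whole second after the job is handed in: The hold-down stands still and upright (7 deg), head crosswise to the slot (20 deg), sprung up under the lips between the bumps (origin 12.2 to 15.5 mm above the base's underside, within 8 mm of its centre), cup pressing the jig (pushed up 4.5 to 8.5 mm) (all of step 2 and z of bolt in the frame of base above 0.0122 m and angle between bolt's own z axis and vertical below 0.12 rad and value of joint cup between 0.0045 and 0.0085 m and linear speed of bolt below 0.02 m/s); the robot touches nothing.
It fails at once if the hold-down is pressed on the jig or base, or jammed in it, with over 40 N (the spring needs less than half of that) (contact force between bolt and base above 40 N).
It fails at once if a bystander is shifted by more than 20 mm (distance of any of hammer, discs, organiser from where it was at the start of the episode above 0.02 m).
It also fails if it takes over 58 s, if anything falls off the work surface, if the arm or the gripper's body presses on something with over 40 N, if the wrist force passes 120 N, or if a joint passes its speed limit or range.

## Working session

There is one attempt and no reset: what is moved stays moved. The work goes in short steps, Python scripts to look and compute and a tool call to move; the robot and the scene stay as the last step left them, time stands still between calls to the robot, and variables do not carry over. Pictures are saved under pics/ and viewed, at most 10 in all, crops included, and the job is handed in when it is done.

Besides the shell and the picture viewer there is one more tool, called in YAML: its name, and indented under it one key for each argument. step_arm: Moves the arm, as the interface text tells. Its arguments: {"type":"object","properties":{"motion":{"type":"array"},"gripper":{"type":"number"},"grip_force":{"type":"number"}},"required":["motion"]}

```bash
mkdir -p pics; cat > h.py <<'E'
import numpy as np, cv2
from plant import ctrl
def ray(name,u,v,z,c=None):
    c=c or ctrl.calibration(name); T=np.array(c["cam_to_world"])
    d=T[:3,:3]@np.array([(u-c["cx"])/c["fx"],-(v-c["cy"])/c["fy"],-1]); o=T[:3,3]
    return o+d*(z-o[2])/d[2]
def proj(name,p,c=None):
    c=c or ctrl.calibration(name); T=np.array(c["cam_to_world"])
    q=T[:3,:3].T@(np.array(p)-T[:3,3])
    return c["cx"]+c["fx"]*q[0]/-q[2], c["cy"]+c["fy"]*q[1]/q[2]
E
python3 - <<'E'
from h import *
a=ctrl.read_camera("scene");b=ctrl.read_camera("side");c=ctrl.read_camera("wrist")
for n,i in zip("abc",(a,b,c)): cv2.imwrite(f"pics/{n}.png",i)
cv2.imwrite("pics/ab.png",np.vstack([a,b]) if 0 else cv2.resize(a,(800,600),interpolation=cv2.INTER_CUBIC))
for n in("scene","side","wrist"): 
  k=ctrl.calibration(n); print(n,k.keys(),np.round(k["cam_to_world"],3).tolist(),k["fx"])
print(ctrl.get_state())
E
```

```text
scene dict_keys(['fx', 'fy', 'cx', 'cy', 'cam_to_world']) [[-0.672, -0.588, 0.451, 0.985], [0.741, -0.547, 0.39, 0.443], [0.018, 0.596, 0.802, 0.823], [0.0, 0.0, 0.0, 1.0]] 482.97377363400835
side dict_keys(['fx', 'fy', 'cx', 'cy', 'cam_to_world']) [[0.938, 0.178, -0.296, 0.29], [-0.345, 0.52, -0.781, -0.619], [0.015, 0.835, 0.55, 0.573], [0.0, 0.0, 0.0, 1.0]] 400.2818896802959
wrist dict_keys(['fx', 'fy', 'cx', 'cy', 'cam_to_world']) [[1.0, -0.001, 0.002, 0.675], [0.0, 0.958, 0.288, 0.074], [-0.002, -0.288, 0.958, 0.373], [0.0, 0.0, 0.0, 1.0]] 373.08752051575107
{'time': 0.15, 'qpos': array([-1.49996991e-01,  2.87049621e-01,  1.57788088e+00,  5.34492591e-06,
        1.27857555e+00, -1.50023630e-01]), 'dq': array([-9.99383270e-05, -3.12435853e-03, -6.54796024e-03,  3.70892910e-04,
       -1.30744718e-03, -8.46467124e-05]), 'joint_efforts': array([ 7.91554030e-04, -4.06602967e+01, -2.93140125e+01, -8.94972595e-05,
        3.96185191e-03, -2.97825103e-06]), 'eef_pos': array([6.74498669e-01, 1.08624624e-04, 2.41184840e-01]), 'tcp_rot': array([ 7.07097585e-01,  7.07115330e-01, -5.65730372e-04, -7.71507470e-04]), 'contact_force': array([0.31831089, 0.32619859, 0.1898201 ]), 'wrist_torque': array([-0.01386097, -0.00970087, -0.05981377]), 'finger_force': 0.0, 'opening': 0.9967679541691568}
```

View pics/ab.png

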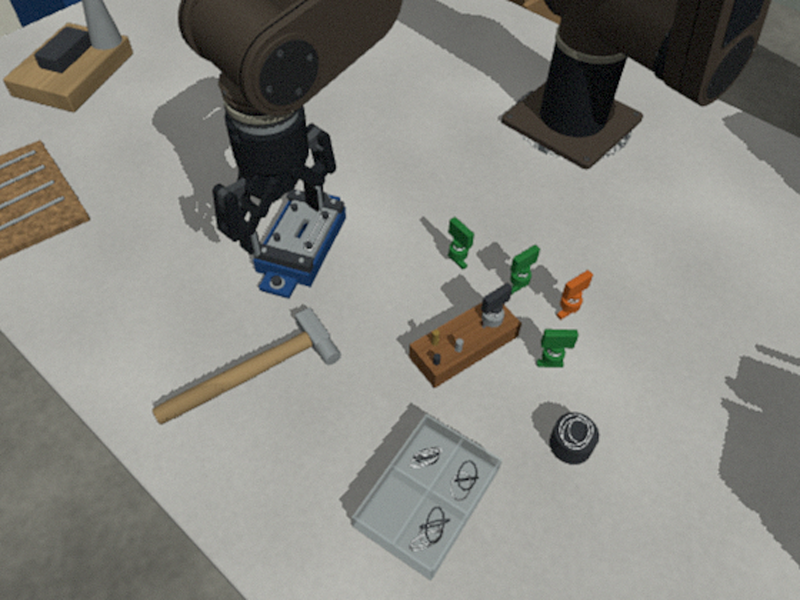

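View pics/c.png

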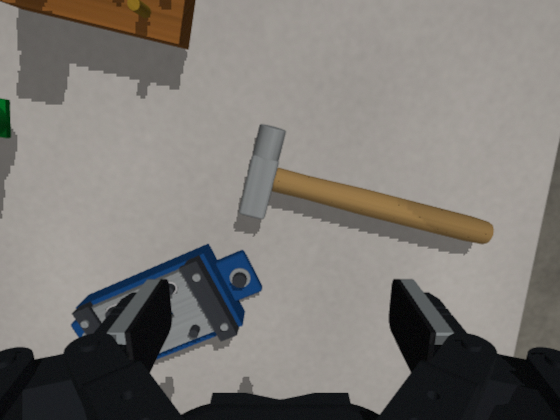

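Scene: bolt in the block at about (495,305) of the 800-px picture, base at (303,235), hammer, tray and discs clear of both. Next, enlarged crops.

```bash
python3 - <<'E'
from h import *
a=cv2.imread("pics/a.png");b=cv2.imread("pics/b.png")
p=ray("scene",346,210,.09);q=ray("scene",212,163,.038)
print(p,q,proj("side",p),proj("side",q))
def crop(i,u,v,w,h,s): 
    u=int(min(max(u-w/2,0),560-w));v=int(min(max(v-h/2,0),420-h)); print(u,v)
    return cv2.resize(i[v:v+h,u:u+w],None,fx=s,fy=s,interpolation=cv2.INTER_CUBIC)
t=np.hstack([crop(a,335,230,100,75,4),crop(a,212,163,100,75,4)])
s=np.hstack([crop(b,*proj("side",p),100,75,4),crop(b,*proj("side",q),100,75,4)])
cv2.imwrite("pics/d.png",np.vstack([t,s]))
E
```

```text
[0.48741999 0.18108556 0.09      ] [ 0.54991823 -0.1290278   0.038     ] (np.float64(240.48803480718266), np.float64(186.87166669022275)) (np.float64(317.4342809357881), np.float64(284.4489772409895))
285 192
162 125
190 149
267 246
```

View pics/d.png

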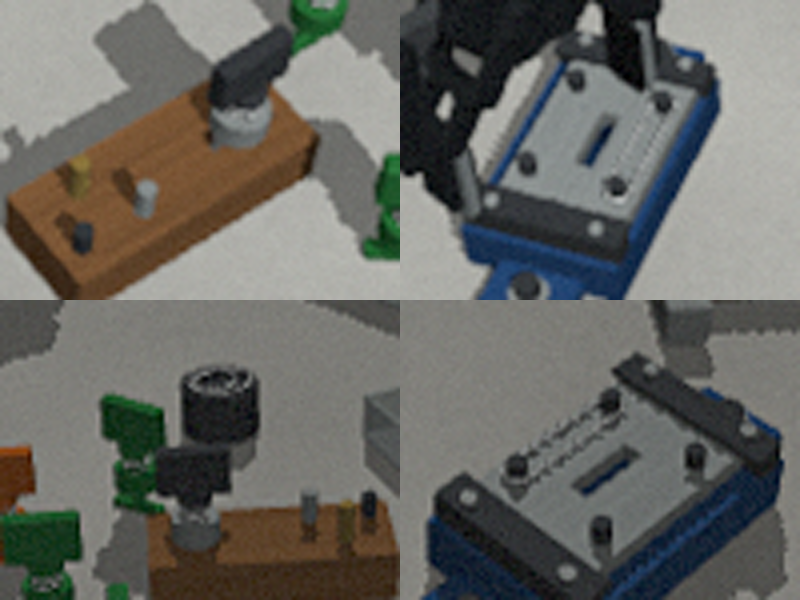

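```bash
cat > m.py <<'E'
from h import *
off={"a":("scene",285,192,0,0),"b":("scene",162,125,400,0),"c":("side",190,149,0,300),"d":("side",267,246,400,300)}
def P(k,u,v,z):
    n,x,y,a,b=off[k]; return ray(n,x+(u-a)/4,y+(v-b)/4,z)
E
python3 - <<'E'
from m import *
np.set_printoptions(precision=4,suppress=True)
S=lambda k,l,z:np.array([P(k,*p,z) for p in l])
def ang(d): return np.degrees(np.arctan2(d[1],d[0]))
g1=S("b",[(491,201),(595,229),(684,63),(585,38)],.044); g2=S("d",[(468,497),(567,573),(748,440),(650,371)],.044)
for g in(g1,g2): print("guides",g.mean(0),ang(g[2]+g[3]-g[0]-g[1]),g[:,:2].tolist())
for k,l in(("b",[(616,185),(528,160),(663,101),(577,78)]),("d",[(516,465),(601,528),(610,400),(695,455)])):
    g=S(k,l,.048); print("pegs",g.mean(0),ang(g[2]+g[3]-g[0]-g[1]))
    print(g[:,:2].tolist())
for k,l in(("b",[(577,158),(589,165),(622,122),(609,114)]),("d",[(573,486),(590,495),(640,459),(624,446)])):
    g=S(k,l,.038); print("slot",g.mean(0),g[:,:2].tolist())
g=S("a",[(8,203),(72,268),(318,137)],.034); print("block",g, (g[0]+g[2])/2, ang(g[1]-g[2]),np.linalg.norm(g[1]-g[2]))
for k,l in(("a",[(211,90),(290,33)]),("c",[(158,452),(230,452)])):
    g=S(k,l,.096); print("turn",g,g.mean(0),ang(g[1]-g[0]))
g=S("c",[(148,513),(390,500)],.034);print("block side",g)
print("cup bottom? ",S("a",[(241,128)],.042),S("c",[(195,530)],.042))
E
```

```text
guides [ 0.5458 -0.1404  0.044 ] -155.68472857250035 [[0.6161873328647894, -0.14115446811764848], [0.5919540883132056, -0.08706946561994172], [0.4753881219400805, -0.13933999108637535], [0.49982912171448063, -0.19412798997380093]]
guides [ 0.5478 -0.1433  0.044 ] 22.83097598504118 [[0.4786773298237671, -0.13953180589477643], [0.5031339665246994, -0.19510722593338936], [0.6159451609131557, -0.1490397863072469], [0.5936372552256386, -0.08970815017493328]]
pegs [ 0.546  -0.1348  0.048 ] -156.61826663564318
[[0.5657172226261256, -0.09843607773191371], [0.5855893823558247, -0.1455481453504564], [0.5062401058716298, -0.12404432574049434], [0.5265532483735121, -0.17118030773102583]]
pegs [ 0.545  -0.1428  0.048 ] 23.7081761413595
[[0.5049581005484454, -0.1317496460759699], [0.5257421712865293, -0.17983900717667278], [0.5639402778842636, -0.10625710628001228], [0.585470145640518, -0.15320122809984177]]
slot [ 0.5439 -0.1359  0.038 ] [[0.5613953999093066, -0.13490897327632217], [0.5604170319009363, -0.1264602333260217], [0.5265142435355137, -0.13641768287844752], [0.5272765657173173, -0.1460000631266391]]
slot [ 0.5475 -0.1403  0.038 ] [[0.5287734833027903, -0.1436637230760507], [0.5338429371738385, -0.15143280186841662], [0.5654625424919311, -0.1381226899904403], [0.5620448001321965, -0.12778336246467292]]
block [[0.5905 0.1254 0.034 ]
 [0.5971 0.1718 0.034 ]
 [0.4564 0.2127 0.034 ]] [0.5234 0.1691 0.034 ] -16.218420150231132 0.14658688320191113
turn [[0.5103 0.1783 0.096 ]
 [0.458  0.1852 0.096 ]] [0.4842 0.1818 0.096 ] 172.485752013229
turn [[0.4605 0.1788 0.096 ]
 [0.5003 0.1653 0.096 ]] [0.4804 0.1721 0.096 ] -18.77829250527724
block side [[0.4588 0.2118 0.034 ]
 [0.6066 0.1773 0.034 ]]
cup bottom?  [[0.4833 0.1839 0.042 ]] [[0.4785 0.1718 0.042 ]]
```

step_arm:
  motion:
    - {"offset": [-0.035,-0.032,0],"twist": -6}
    - {"offset": [-0.07,-0.064,0],"twist": -12}
    - {"offset": [-0.105,-0.096,0],"twist": -18}
    - {"offset": [-0.14,-0.128,0],"twist": -24}
    - {"offset": [-0.14,-0.128,0],"twist": -24}
    - {"offset": [-0.14,-0.128,0],"twist": -24}
    - {"offset": [-0.14,-0.128,0],"twist": -24}

```text
time: 0.85
eef_pos: [0.5475, -0.1394, 0.2423]
tcp_rot: [0.545, 0.839, 0.0, 0.0]
contact_force: [0.2, -0.9, 0.5]
opening: 1.001
finger_force: 0.0
```

```bash
python3 - <<'E'
from h import *
import json
k=ctrl.calibration("wrist");i=ctrl.read_camera("wrist");k["cam_to_world"]=np.array(k["cam_to_world"]).tolist();json.dump(k,open("e.json","w"));cv2.imwrite("pics/e.png",i)
s=ctrl.get_state();print(s["eef_pos"],s["qpos"],s["contact_force"])
cs=[proj("wrist",(.546,-.139,.038))];print(cs)
u,v=map(int,cs[0]);u0,v0=max(u-133,0),max(v-100,0);print(u0,v0)
cv2.imwrite("pics/e2.png",cv2.resize(i[v0:v0+200,u0:u0+266],None,fx=3,fy=3,interpolation=cv2.INTER_CUBIC))
E
```

```text
[ 0.54764751 -0.13917376  0.24231094] [-4.28539076e-01  4.50448045e-02  1.85059076e+00  3.62965377e-04
  1.24584998e+00 -8.48373488e-01] [ 1.04697802 -0.92614113  0.40019547]
[(np.float64(278.10879056313956), np.float64(185.81692875469005))]
145 85
```

View pics/e2.png

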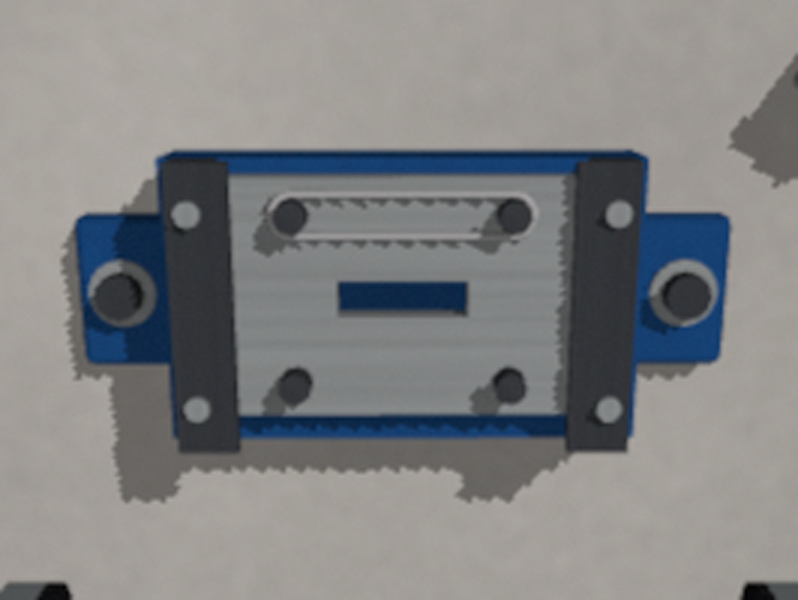

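The wrist view shows the base square to the picture; slot corners at about (338,282) to (468,314), guide screws at (185,215), (619,215), (197,409), (609,409).

```bash
python3 - <<'E'
from h import *
import json
k=json.load(open("e.json")); np.set_printoptions(precision=4,suppress=True)
R=lambda l,z:np.array([ray("",145+u/3,85+v/3,z,k) for u,v in l])
def ang(d): return np.degrees(np.arctan2(d[1],d[0]))
s=R([(338,282),(467,282),(468,315),(338,314)],.038); g=R([(185,215),(619,215),(609,409),(197,409)],.044)
j=R([(230,175),(573,175),(567,415),(238,415)],.038);l=R([(118,295),(688,296)],.016)
for n,x in zip(("slot","guide","jig"),(s,g,j)): print(n,x.mean(0),ang(x[1]+x[2]-x[0]-x[3]),np.linalg.norm(x[1]-x[0]),np.linalg.norm(x[2]-x[1]))
print(l.mean(0),ang(l[1]-l[0]))
a=np.radians(ang(l[1]-l[0]));Y=np.array([-np.sin(a),np.cos(a),0])
d=s.mean(0)-g.mean(0);print("off",d@Y,(j.mean(0)-g.mean(0))@Y, np.linalg.norm(d))
E
```

```text
slot [ 0.5463 -0.1377  0.038 ] 23.787694191857234 0.039261582203841176 0.010290160014160502
guide [ 0.5477 -0.1411  0.044 ] 24.014672157538975 0.12750034651154574 0.059813481032648594
jig [ 0.5461 -0.1379  0.038 ] 24.014992280161298 0.10155842066264924 0.07470901615625962
[ 0.5479 -0.1411  0.016 ] 23.912743177878625
off 0.003685212930079145 0.0035446525849819944 0.007041584088671236
```

step_arm:
  motion:
    - {"offset": [0.04,0.009,0],"twist": -6}
    - {"offset": [0.08,0.018,0],"twist": -12}
    - {"offset": [0.12,0.026,0],"twist": -18}
    - {"offset": [0.16,0.035,0],"twist": -24}
    - {"offset": [0.2,0.044,0],"twist": -30}
    - {"offset": [0.24,0.053,0],"twist": -36}
    - {"offset": [0.28,0.061,0],"twist": -43}
    - {"offset": [0.317,0.0695,0],"twist": -50}
    - {"offset": [0.317,0.0695,0],"twist": -50}
    - {"offset": [0.317,0.0695,0],"twist": -50}
    - {"offset": [0.317,0.0695,0],"twist": -50}
  gripper: 0.05
  grip_force: 60

```text
time: 2.0
eef_pos: [0.4818, 0.1779, 0.2422]
tcp_rot: [0.139, 0.99, -0.0, -0.0]
contact_force: [0.4, -0.2, 0.2]
opening: 0.585
finger_force: 0.0
```

```bash
python3 - <<'E'
from h import *
import json
k=ctrl.calibration("wrist");i=ctrl.read_camera("wrist");k["cam_to_world"]=np.array(k["cam_to_world"]).tolist();json.dump(k,open("f.json","w"));cv2.imwrite("pics/f.png",i)
s=ctrl.get_state();print(s["eef_pos"],s["qpos"],s["contact_force"])
u,v=map(int,proj("wrist",(.482,.179,.096)));u0,v0=max(u-133,0),max(v-100,0);print(u,v,u0,v0)
cv2.imwrite("pics/f2.png",cv2.resize(i[v0:v0+200,u0:u0+266],None,fx=3,fy=3,interpolation=cv2.INTER_CUBIC))
E
```

```text
[0.48187901 0.17747765 0.2422461 ] [ 1.55230713e-01 -7.38459848e-02  1.96818864e+00 -2.59920983e-04
  1.24740723e+00 -1.13512152e+00] [-0.49443678 -0.21037886  0.03677493]
281 202 148 102
```

View pics/f2.png

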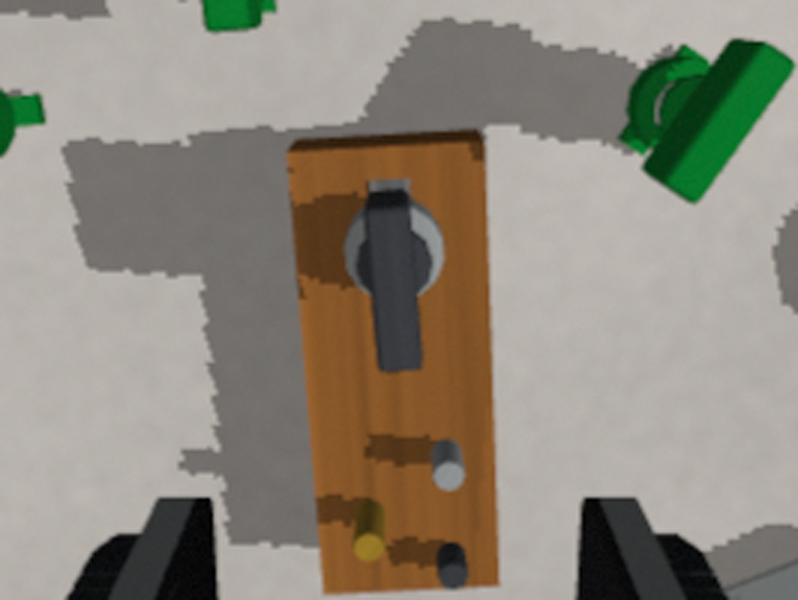

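```bash
python3 - <<'E'
from h import *
import json
k=json.load(open("f.json")); np.set_printoptions(precision=4,suppress=True)
R=lambda l,z:np.array([ray("",148+u/3,102+v/3,z,k) for u,v in l])
def ang(d): return np.degrees(np.arctan2(d[1],d[0]))
t=R([(390,207),(400,369)],.096);b=R([(289,154),(485,146),(498,584),(325,592)],.034)
print(t,t.mean(0),ang(t[1]-t[0]),np.linalg.norm(t[1]-t[0]),R([(379,369),(421,369)],.096))
print(b,ang(b[3]+b[2]-b[0]-b[1]),b.mean(0),np.linalg.norm(b[1]-b[2]))
T=np.array(k["cam_to_world"]);print(T[:3,3])
p=t.mean(0); d=p-np.array([.4818,.1778,.096]); y=np.array([np.cos(np.radians(74)),np.sin(np.radians(74)),0]);x=np.array([-y[1],y[0],0])
print("tool",d@x,d@y)
E
```

```text
[[0.4579 0.1836 0.096 ]
 [0.4996 0.1743 0.096 ]] [0.4787 0.1789 0.096 ] -12.571827176611954 0.04271991036358398 [[0.498  0.169  0.096 ]
 [0.5011 0.1795 0.096 ]]
[[0.4444 0.1554 0.034 ]
 [0.4583 0.2129 0.034 ]
 [0.6022 0.1797 0.034 ]
 [0.589  0.1224 0.034 ]] -12.89853207097934 [0.5235 0.1676 0.034 ] 0.14762496075002826
[0.4114 0.1986 0.3736]
tool 0.003277805707656362 0.00021912744375022556
```

step_arm:
  motion:
    - {"offset": [0.003,0,0.045],"twist": -3}
    - {"offset": [0.003,0,0.09],"twist": -3.2}
    - {"offset": [0.003,0,0.13],"twist": -3.2}
    - {"offset": [0.003,0,0.162],"twist": -3.2}
    - {"offset": [0.003,0,0.162],"twist": -3.2}
    - {"offset": [0.003,0,0.162],"twist": -3.2}
    - {"offset": [0.003,0,0.162],"twist": -3.2}

```text
time: 2.75
eef_pos: [0.4807, 0.1786, 0.0828]
tcp_rot: [0.112, 0.994, 0.001, 0.002]
contact_force: [0.6, 1.1, 0.3]
opening: 0.586
finger_force: 0.0
```

step_arm:
  motion:
    - {"offset": [0,0,0],"twist": 0}
    - {"offset": [0,0,0],"twist": 0}
    - {"offset": [0,0,0],"twist": 0}
    - {"offset": [0,0,0],"twist": 0}
    - {"offset": [0,0,0],"twist": 0}
    - {"offset": [0,0,0],"twist": 0}
    - {"offset": [0,0,0],"twist": 0}
    - {"offset": [0,0,0],"twist": 0}
  gripper: 0.0
  grip_force: 60

```text
time: 3.55
eef_pos: [0.4794, 0.1789, 0.0808]
tcp_rot: [0.112, 0.994, 0.0, 0.001]
contact_force: [2.3, 1.2, 3.7]
opening: 0.127
finger_force: 60.3
```

step_arm:
  motion:
    - {"offset": [0,0,-0.01],"twist": 0}
    - {"offset": [0,0,-0.03],"twist": 0}
    - {"offset": [0,0,-0.06],"twist": 0}
    - {"offset": [0,0,-0.09],"twist": 0}
    - {"offset": [0,0,-0.1],"twist": 0}
    - {"offset": [0,0,-0.1],"twist": 0}
    - {"offset": [0,0,-0.1],"twist": 0}

```text
time: 4.25
eef_pos: [0.4773, 0.1785, 0.1785]
tcp_rot: [0.111, 0.994, -0.0, -0.002]
contact_force: [-0.2, -0.2, -2.1]
opening: 0.131
finger_force: 59.6
```

```bash
python3 - <<'E'
from h import *
i=ctrl.read_camera("side");j=ctrl.read_camera("scene");s=ctrl.get_state();print(s["eef_pos"],s["tcp_rot"],s["opening"],s["contact_force"])
def c(n,i):
    u,v=proj(n,s["eef_pos"]-[0,0,.02]);u=int(u)-50;v=int(v)-70;print(n,u,v);return cv2.resize(i[v:v+140,u:u+100],None,fx=4,fy=4,interpolation=cv2.INTER_CUBIC)
cv2.imwrite("pics/g.png",np.hstack([c("side",i),c("scene",j)]))
E
```

```text
[0.47714819 0.178453   0.17792974] [ 1.11470613e-01  9.93765000e-01 -6.50278487e-04 -2.23692875e-03] 0.12662304166306868 [-0.03268266 -0.6756435  -2.04065706]
side 185 92
scene 303 113
```

View pics/g.png

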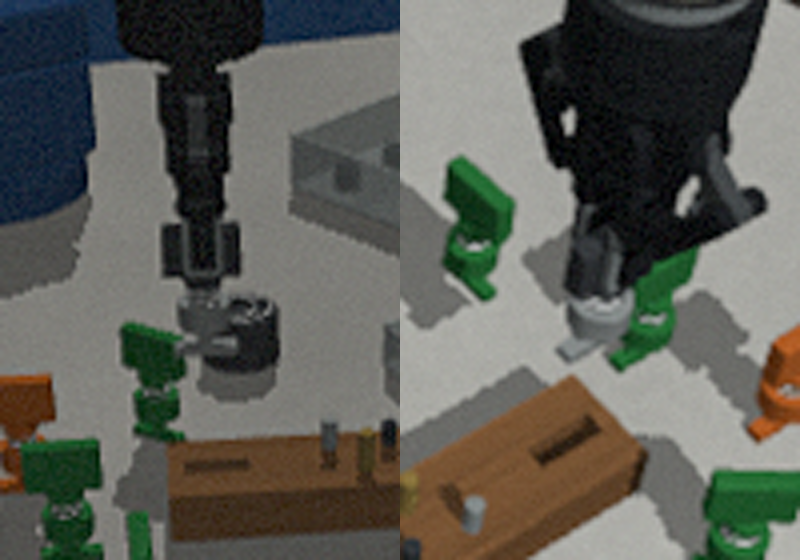

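step_arm:
  motion:
    - {"offset": [-0.016,-0.035,0],"twist": -4.5}
    - {"offset": [-0.032,-0.07,0],"twist": -9}
    - {"offset": [-0.049,-0.105,0],"twist": -13.5}
    - {"offset": [-0.066,-0.14,0],"twist": -18}
    - {"offset": [-0.083,-0.177,0],"twist": -22.5}
    - {"offset": [-0.1,-0.214,0],"twist": -27}
    - {"offset": [-0.117,-0.25,0],"twist": -31}
    - {"offset": [-0.13,-0.277,0],"twist": -35}
    - {"offset": [-0.1374,-0.293,0],"twist": -36.7}
    - {"offset": [-0.1374,-0.293,0.03],"twist": -36.7}
    - {"offset": [-0.1374,-0.293,0.055],"twist": -36.7}
    - {"offset": [-0.1374,-0.293,0.055],"twist": -36.7}

```text
time: 5.55
eef_pos: [0.5437, -0.136, 0.1192]
tcp_rot: [-0.207, 0.978, 0.004, -0.005]
contact_force: [-0.5, -0.2, -1.5]
opening: 0.126
finger_force: 59.4
```

step_arm:
  motion:
    - {"offset": [0,0,0],"twist": 0}
    - {"offset": [0,0,0],"twist": 0}
    - {"offset": [0,0,0],"twist": 0}

```text
time: 5.85
eef_pos: [0.5488, -0.1377, 0.127]
tcp_rot: [-0.207, 0.978, -0.001, 0.001]
contact_force: [0.5, 0.3, -1.5]
opening: 0.127
finger_force: 59.4
```

```bash
python3 - <<'E'
from h import *
i=ctrl.read_camera("side");j=ctrl.read_camera("scene");s=ctrl.get_state();print(s["eef_pos"],s["tcp_rot"],s["opening"],s["contact_force"])
def c(n,i):
    u,v=proj(n,(.546,-.138,.05));u=int(u)-50;v=int(v)-70;print(n,u,v);return cv2.resize(i[v:v+130,u:u+100],None,fx=4,fy=4,interpolation=cv2.INTER_CUBIC)
cv2.imwrite("pics/h.png",np.hstack([c("side",i),c("scene",j)]))
E
```

```text
[ 0.54850793 -0.13758884  0.12675387] [-2.07224625e-01  9.78292587e-01 -7.43558242e-04  1.00771471e-03] 0.12379404170013963 [ 0.10159761  0.77792184 -2.10793182]
side 267 213
scene 159 86
```

View pics/h.png

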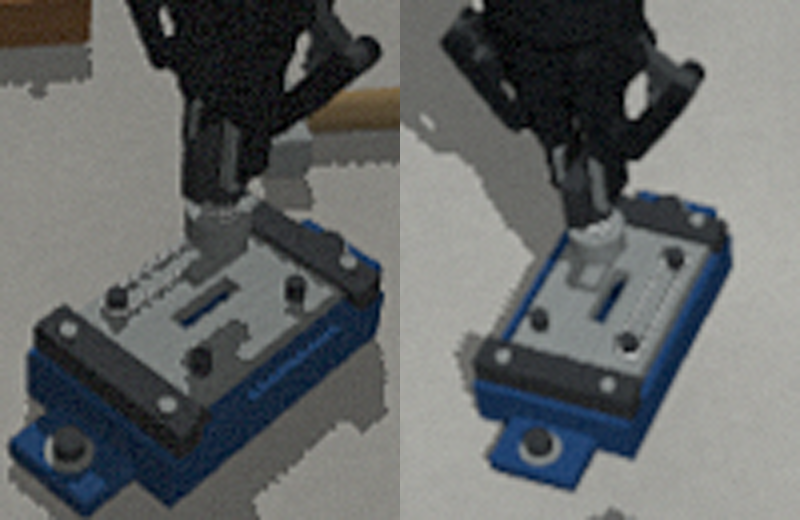

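step_arm:
  motion:
    - {"offset": [0.002,0.0008,0.006],"twist": 0}
    - {"offset": [0.002,0.0008,0.014],"twist": 0}
    - {"offset": [0.002,0.0008,0.02],"twist": 0}
    - {"offset": [0.002,0.0008,0.02],"twist": 0}
    - {"offset": [0.002,0.0008,0.02],"twist": 0}
    - {"offset": [0.002,0.0008,0.02],"twist": 0}

```text
time: 6.55
eef_pos: [0.5456, -0.1375, 0.1054]
tcp_rot: [-0.207, 0.978, 0.0, -0.0]
contact_force: [0.4, 0.4, -1.1]
opening: 0.127
finger_force: 59.5
```

```bash
python3 - <<'E'
from h import *
i=ctrl.read_camera("side");j=ctrl.read_camera("scene");s=ctrl.get_state();print(s["eef_pos"],s["tcp_rot"],s["opening"],s["contact_force"])
cv2.imwrite("pics/i1.png",i);cv2.imwrite("pics/i2.png",j)
def c(n,i):
    u,v=proj(n,(.546,-.138,.05));u=int(u)-25;v=int(v)-35;print(n,u,v);return cv2.resize(i[v:v+65,u:u+50],None,fx=8,fy=8,interpolation=cv2.INTER_CUBIC)
cv2.imwrite("pics/i.png",np.hstack([c("side",i),c("scene",j)]))
E
```

```text
[ 0.54575165 -0.13755375  0.10558225] [-2.07048044e-01  9.78330761e-01 -7.40745706e-05  1.54666647e-04] 0.12615572363126742 [-0.45069653  0.368242   -1.19840343]
side 292 248
scene 184 121
```

View pics/i.png

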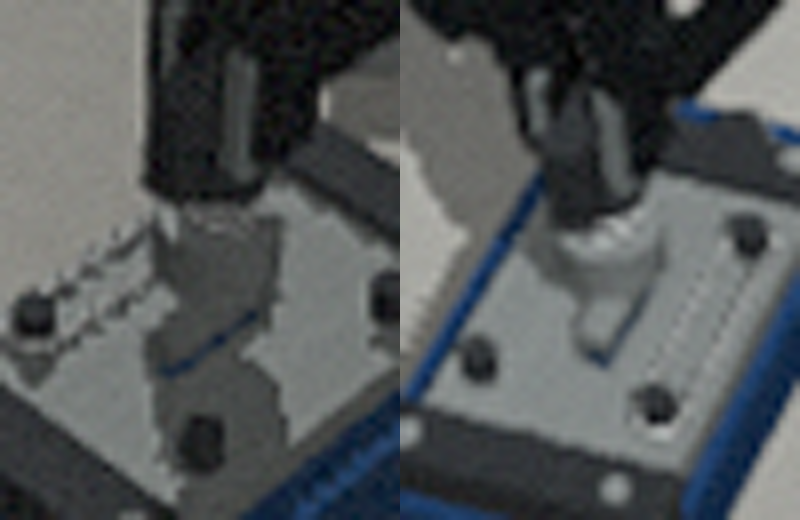

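The side and scene views show the head directly over the slot, with a thin blue strip of slot at one long edge. I'll creep down and watch the force.

step_arm:
  motion:
    - {"offset": [0,0,0.001],"twist": 0}
    - {"offset": [0,0,0.002],"twist": 0}
    - {"offset": [0,0,0.003],"twist": 0}
    - {"offset": [0,0,0.0045],"twist": 0}
    - {"offset": [0,0,0.0045],"twist": 0}
    - {"offset": [0,0,0.0045],"twist": 0}

```text
time: 7.25
eef_pos: [0.5455, -0.1375, 0.1007]
tcp_rot: [-0.207, 0.978, 0.0, -0.0]
contact_force: [0.6, -1.3, -0.8]
opening: 0.126
finger_force: 59.5
```

step_arm:
  motion:
    - {"offset": [0,0,0.001],"twist": 0}
    - {"offset": [0,0,0.002],"twist": 0}
    - {"offset": [0,0,0.003],"twist": 0}
    - {"offset": [0,0,0.004],"twist": 0}
    - {"offset": [0,0,0.004],"twist": 0}

```text
time: 7.75
eef_pos: [0.5455, -0.1374, 0.0966]
tcp_rot: [-0.207, 0.978, 0.0, -0.0]
contact_force: [0.0, -0.2, -1.6]
opening: 0.125
finger_force: 59.5
```

step_arm:
  motion:
    - {"offset": [0,0,0.0015],"twist": 0}
    - {"offset": [0,0,0.003],"twist": 0}
    - {"offset": [0,0,0.0045],"twist": 0}
    - {"offset": [0,0,0.006],"twist": 0}
    - {"offset": [0,0,0.0075],"twist": 0}
    - {"offset": [0,0,0.009],"twist": 0}
    - {"offset": [0,0,0.0105],"twist": 0}
    - {"offset": [0,0,0.0105],"twist": 0}
    - {"offset": [0,0,0.0105],"twist": 0}

```text
time: 8.65
eef_pos: [0.5456, -0.1375, 0.0863]
tcp_rot: [-0.207, 0.978, 0.0, -0.0]
contact_force: [0.1, 0.4, -2.7]
opening: 0.125
finger_force: 59.5
```

step_arm:
  motion:
    - {"offset": [0,0,0.001],"twist": 0}
    - {"offset": [0,0,0.002],"twist": 0}
    - {"offset": [0,0,0.003],"twist": 0}
    - {"offset": [0,0,0.004],"twist": 0}
    - {"offset": [0,0,0.005],"twist": 0}
    - {"offset": [0,0,0.006],"twist": 0}
    - {"offset": [0,0,0.007],"twist": 0}
    - {"offset": [0,0,0.008],"twist": 0}
    - {"offset": [0,0,0.008],"twist": 0}
    - {"offset": [0,0,0.008],"twist": 0}

```text
time: 9.65
eef_pos: [0.5459, -0.1377, 0.0795]
tcp_rot: [-0.207, 0.978, -0.0, 0.0]
contact_force: [-2.0, 1.3, 8.0]
opening: 0.121
finger_force: 60.9
```

step_arm:
  motion:
    - {"offset": [0,0,0.001],"twist": 0}
    - {"offset": [0,0,0.002],"twist": 0}
    - {"offset": [0,0,0.003],"twist": 0}
    - {"offset": [0,0,0.004],"twist": 0}
    - {"offset": [0,0,0.005],"twist": 0}
    - {"offset": [0,0,0.0055],"twist": 0}
    - {"offset": [0,0,0.0055],"twist": 0}
    - {"offset": [0,0,0.0055],"twist": 0}

```text
time: 10.45
eef_pos: [0.546, -0.1377, 0.0747]
tcp_rot: [-0.207, 0.978, -0.0, -0.0]
contact_force: [-5.2, 0.5, 11.2]
opening: 0.128
finger_force: 61.4
```

```bash
python3 - <<'E'
from h import *
F=[]
for n in range(4):
    ctrl.read_camera("side"); s=ctrl.get_state();F.append(s["contact_force"])
print(s["eef_pos"],np.mean(F,0),s["wrist_torque"],s["qpos"])
E
```

```text
[ 0.545979   -0.13776441  0.07480737] [-5.68345932  1.5220068  11.32221107] [0.28459193 0.88878569 0.01248723] [-4.27211492e-01  2.42032965e-01  1.96622136e+00 -3.38567081e-04
  9.33315607e-01 -2.41513337e+00]
```

step_arm:
  motion:
    - {"offset": [0,0,0.0006],"twist": 0}
    - {"offset": [0,0,0.0013],"twist": 0}
    - {"offset": [0,0,0.0013],"twist": 5}
    - {"offset": [0,0,0.0013],"twist": 10}
    - {"offset": [0,0,0.0013],"twist": 15}
    - {"offset": [0,0,0.0013],"twist": 20}
    - {"offset": [0,0,0.0013],"twist": 25}
    - {"offset": [0,0,0.0013],"twist": 30}
    - {"offset": [0,0,0.0013],"twist": 30}

```text
time: 11.55
eef_pos: [0.5483, -0.1385, 0.0747]
tcp_rot: [0.054, 0.999, -0.001, 0.003]
contact_force: [-0.5, -0.7, 10.9]
opening: 0.126
finger_force: 61.4
```

```bash
python3 - <<'E'
from h import *
s=ctrl.get_state();print(s["eef_pos"],s["contact_force"],s["wrist_torque"],s["opening"],s["finger_force"])
E
```

```text
[ 0.54828233 -0.13854381  0.07471533] [-0.52405842 -0.71577504 10.9177064 ] [ 0.234307    0.21585541 -0.05262154] 0.1264742219370293 61.39468431472778
```

step_arm:
  motion:
    - {"offset": [0,0,0.0007],"twist": 5}
    - {"offset": [0,0,0.0007],"twist": 11}
    - {"offset": [0,0,0.0007],"twist": 17}
    - {"offset": [0,0,0.0007],"twist": 23}
    - {"offset": [0,0,0.0007],"twist": 29}
    - {"offset": [0,0,0.0007],"twist": 35}
    - {"offset": [0,0,0.0007],"twist": 41}
    - {"offset": [0,0,0.0007],"twist": 47}
    - {"offset": [0,0,0.0007],"twist": 53}
    - {"offset": [0,0,0.0007],"twist": 60}
    - {"offset": [0,0,0.0007],"twist": 60}
    - {"offset": [0,0,0.0007],"twist": 60}

```text
time: 12.75
eef_pos: [0.5489, -0.1387, 0.0745]
tcp_rot: [0.546, 0.838, 0.001, 0.004]
contact_force: [0.0, 0.8, 11.5]
opening: 0.129
finger_force: 61.5
```

```bash
python3 - <<'E'
from h import *
s=ctrl.get_state();print(s["eef_pos"],s["contact_force"],s["wrist_torque"],s["opening"],s["finger_force"],s["tcp_rot"])
E
```

```text
[ 0.54892057 -0.13872192  0.07445781] [ 0.04529394  0.84474456 11.47639561] [ 0.18646986  0.02570594 -0.08728485] 0.12873908179767496 61.462122201919556 [0.54568639 0.83797836 0.00100983 0.00419723]
```

step_arm:
  motion:
    - {"offset": [0,0,-0.001],"twist": 0}
    - {"offset": [0,0,-0.002],"twist": 0}
    - {"offset": [0,0,-0.003],"twist": 0}
    - {"offset": [0,0,-0.004],"twist": 0}
    - {"offset": [0,0,-0.004],"twist": 0}
    - {"offset": [0,0,-0.004],"twist": 0}

```text
time: 13.35
eef_pos: [0.5489, -0.1387, 0.078]
tcp_rot: [0.546, 0.838, 0.001, 0.004]
contact_force: [0.5, 1.0, 9.7]
opening: 0.128
finger_force: 61.1
```

```bash
python3 - <<'E'
from h import *
s=ctrl.get_state();print(s["eef_pos"],s["contact_force"],s["wrist_torque"],s["opening"],s["finger_force"],s["tcp_rot"])
E
```

```text
[ 0.54889337 -0.13871143  0.07799671] [0.52189887 1.0252405  9.70121799] [ 0.1242718  -0.20591892 -0.06048157] 0.12815038916998248 61.117976903915405 [0.54567129 0.83798731 0.00108225 0.00435223]
```

step_arm:
  motion:
    - {"offset": [0,0,-0.001],"twist": 0}
    - {"offset": [0,0,-0.002],"twist": 0}
    - {"offset": [0,0,-0.002],"twist": 0}
    - {"offset": [0,0,-0.002],"twist": 0}

```text
time: 13.75
eef_pos: [0.5489, -0.1387, 0.0797]
tcp_rot: [0.546, 0.838, 0.001, 0.004]
contact_force: [2.1, 0.5, 7.8]
opening: 0.129
finger_force: 60.8
```

```bash
python3 - <<'E'
from h import *
s=ctrl.get_state();print(s["eef_pos"],s["contact_force"],s["wrist_torque"],s["opening"],s["finger_force"],s["tcp_rot"])
E
```

```text
[ 0.54886923 -0.13871261  0.07966769] [2.06844795 0.52307286 7.76400247] [ 0.06710924 -0.34024743 -0.01657239] 0.12882462592109978 60.79859375953674 [0.54565782 0.83799563 0.00109771 0.0044347 ]
```

step_arm:
  motion:
    - {"offset": [0,0,0],"twist": 0}
    - {"offset": [0,0,0],"twist": 0}
    - {"offset": [0,0,0],"twist": 0}
    - {"offset": [0,0,0],"twist": 0}
    - {"offset": [0,0,0],"twist": 0}
    - {"offset": [0,0,0],"twist": 0}
  gripper: 0.045

```text
time: 14.35
eef_pos: [0.5454, -0.1374, 0.0765]
tcp_rot: [0.545, 0.838, -0.0, -0.0]
contact_force: [-0.2, 0.6, 0.5]
opening: 0.528
finger_force: 0.0
```

step_arm:
  motion:
    - {"offset": [0,0,-0.01],"twist": 0}
    - {"offset": [0,0,-0.03],"twist": 0}
    - {"offset": [0,0,-0.06],"twist": 0}
    - {"offset": [0,0,-0.1],"twist": 0}
    - {"offset": [0,0,-0.14],"twist": 0}
    - {"offset": [0,0,-0.16],"twist": 0}
    - {"offset": [0,0,-0.16],"twist": 0}
    - {"offset": [0,0,-0.16],"twist": 0}
    - {"offset": [0,0,-0.16],"twist": 0}

```text
time: 15.25
eef_pos: [0.5445, -0.1371, 0.2348]
tcp_rot: [0.545, 0.838, -0.0, -0.002]
contact_force: [-0.4, -0.1, -0.4]
opening: 0.535
finger_force: 0.0
```

```bash
python3 - <<'E'
from h import *
i=ctrl.read_camera("side");j=ctrl.read_camera("scene");w=ctrl.read_camera("wrist");s=ctrl.get_state();print(s["eef_pos"],s["opening"],s["contact_force"],s["time"])
def c(n,i,h=65):
    u,v=proj(n,(.548,-.139,.07));u=int(u)-33;v=int(v)-40;print(n,u,v);return cv2.resize(i[v:v+100,u:u+66],None,fx=4,fy=4,interpolation=cv2.INTER_CUBIC)
cv2.imwrite("pics/k.png",np.hstack([c("side",i),c("scene",j),c("wrist",w)]))
E
```

```text
[ 0.54479955 -0.13720562  0.23486487] 0.5298352773200371 [ 0.00691425 -0.46588469 -0.37907662] 15.4
side 286 235
scene 175 110
wrist 249 161
```

View pics/k.png

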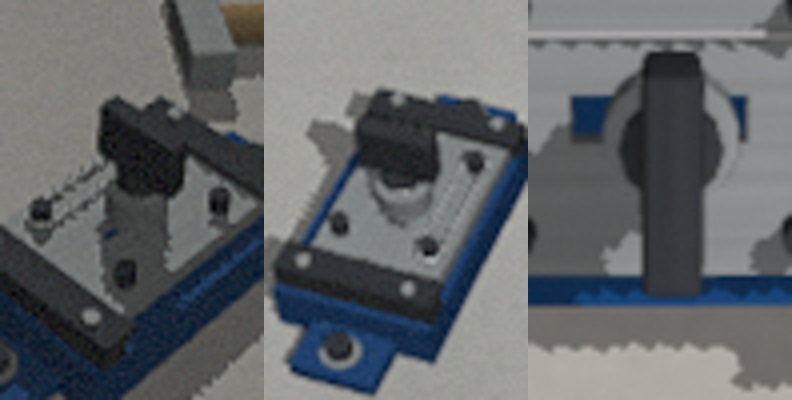

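The crops show the thumb-turn standing upright and crosswise, at (673,175) in the wrist crop. The cup sits on the jig and the gripper is clear.

```bash
python3 -c "
from plant import ctrl
print(ctrl.sign_off())"
```

```text
the job is handed in; nothing more can be done
None
```

I handed the job in at about 15 s: the hold-down is through the slot, turned crosswise and released, upright with its cup on the jig. I inferred its final height (about 14 mm) from arm position and force rather than measuring it, and the hand-in gave no verdict.

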